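Thread the guide spindle through the label rewinder bushings and hold it

TASK

On the label rewinder stand, first swing the orange tension arm anticlockwise (seen from above) off the bushings, round to about its stop. Then lift the green-handled guide spindle out of the plywood rack and thread it straight down through the upper and then the lower brass bushing, until about 25 mm of its shaft shows under the lower one. Finish while still holding it there, still and upright, with its green collar clear above the upper bushing so that your grip alone carries it and a colleague can clip it from below; leave the black-handled spindle, the mug and the screwdriver where they are.

Things in the scene. Friction and masses are not known exactly. Their poses are not given: they have to be found in the camera images.
- stand: Label rewinder stand, fixed; place and yaw vary. Origin on the table on the common vertical axis of both bushings; z up, x from bushings to column. Base plate 200 x 130 x 10 mm (x -50 to 150). Grey column 40 x 50 mm at x = 100, 146 tall. Two brackets 50 mm wide reach to x = -15, ending in brass bushing blocks at z = 60 to 72 and 115 to 127; open between and below them.
- bush_upper (a point): Centre of the mouth of the upper bushing, on its top face, 127 mm above the table. Vertical through hole 13 mm in diameter and 12 mm deep, with a 3 mm wide chamfer at the mouth.
- bush_lower (a point): Centre of the mouth of the lower bushing, on its top face, 72 mm above the table, straight below the upper one (55 mm apart). The same hole and chamfer; its underside is 60 mm above the table.
- tension_arm (a joint): Orange arm's angle about the vertical hinge on the column, rad. 0: along the stand's -x, over the bushings; grows anticlockwise from above (towards the stand's -y) to the stop at 1.5 (other stop -0.25). Starts within 0.2 of 0, turns stiffly (0.12 N m), stays where left. Plate 50 mm wide, 150 to 158 mm above the table, reaching 170 mm from the hinge axis.
- tension_hinge (a point): Point on the hinge axis of the tension arm, 100 mm from the bushing axis along the stand's +x; the hinge cap's top is 160 mm above the table.
- tension_post (a point): Top centre of the upright steel post (18 mm in diameter, 55 mm tall) on the tension arm, 150 mm from the hinge axis, 213 mm above the table: the handle to push or take the arm by.
- spindle: Green-handled guide spindle, loose, 163 mm long, 0.08 to 0.17 kg. Origin at the centre of the foot, z along the shaft to the handle. Steel shaft 10 mm dia., 115 long, foot tapered to 6 over the last 5 mm; collar 26 dia., 4 thick; round handle 16 dia., 44 long. Starts upright in one of the rack's two holes, hanging from its collar, foot 10 mm above the table.
- spindle_grip (a point): Point on the spindle's axis in its handle, 143 mm above the foot and 20 mm below the handle's end: a good place to grip.
- spare: Spare spindle with black collar and handle, otherwise like the green one but with a dark shaft 85 mm long; hangs in the other hole of the rack, its handle's top 173 mm above the table. Origin at the foot of its shaft. Leave alone.
- rack: Plywood spindle rack, fixed, placed and turned differently each time: 70 x 164 mm, top face 125 mm above the table. Origin on the table under its centre, z up. Two through holes 15 mm in diameter in its 10 mm top plate, at y = +40 and -40 mm.
- mug: Red mug, 76 mm across, 85 mm tall; origin under its centre. Leave alone.
- screwdriver: Screwdriver lying on the table at the right, towards the robot; leave alone.
Not all that is in view belongs to the job. There is more than one size of the spindle; the job needs the smallest.

How it is judged:
By the outcome, as a careful person would: the job done as asked, in the order asked, and still so for the second after the job is handed in, while the arm keeps its last pose, push and grip.
It also fails if it takes over 66 s, if anything falls off the work surface, if the arm or the gripper's body presses on something with over 40 N, if the wrist force passes 120 N, or if a joint passes its speed limit or range.

ROBOT

A 7-joint arm with a two-finger parallel gripper is mounted at the origin on the work surface. World frame = base frame: x ahead of the robot, y to its left, z up, the work surface at z = 0. Lengths are in m, angles in rad, forces in N, time in s.
With the tool pointing down it reaches from about 0.4 to 0.925 m from the base axis. Payload 4.1 kg.
Tool frame: the origin (TCP) lies midway between the tips of the shut fingers; the grasp point (between the pads) lies 19 mm behind it; z points along the fingers, y is the line along which they close (so a half turn about z gives the same grasp; the last joint's range is limited). The gripper opens to 85 mm and grips with 20 to 120 N. Pads are 22 mm wide; open, the fingers measure 114 mm over their backs; the gripper's body (76 mm by 85 mm) begins 54 mm behind the grasp point. The pads swing forward as they close: fully open they stand 13 mm farther back than shut.
Start: joints at [-1.446, 0.398, 0.045, 1.537, -0.019, 1.207, -0.051], TCP at [0.144, 0.634, 0.231] pointing down, gripper open.
Joint ranges: [-2.82, 2.82], [-0.49, 2.23], [-1.37, 1.46], [0, 2.46], [-1.36, 4.5], [0.23, 2], [-2.94, 2.94]. Speed limits (rad/s): [2.57, 2.57, 3.14, 3.14, 3.14, 3.14, 3.14].

INTERFACE

Orientations are given as a rotation vector (axis times angle).
In Python, from bench import * gives the robot as it stands.
- The arm moves only by the tool send_rows, never from a script. Its argument "steps" is text: rows parted by semicolons, each of 6 numbers parted by spaces: the shift along the tool's x, y, z normalised to -1 to 1, where 1 is 400 mm, then the turn, a rotation vector about the tool's x, y, z normalised to -1 to 1, where 1 is 45 degrees. A call has 1 to 12 rows; each row shifts and turns the commanded pose from where the row before left it, along the tool's axes as they then stand; what a row does not reach is not made up. A row lasts 1/8 s, in which the tool goes at most 62.5 mm and 10.7 degrees, less where a joint would pass 70% of its speed; a pose out of reach is approached as far as the arm can. A call with a number of a shift or a turn outside -1 to 1 is refused whole. A call with a gripper value outside its range is refused whole. "hand" is the closure, from -1 (fully open) to 1 (shut), set as the call begins (left out, the last holds). The fingers move at their own pace and stop on an object; "squeeze" is the grip in N (left out, the last holds). Time passes only in rows, so rows that do not move let the fingers close. It gives the time, the measured TCP pose, the force, the opening and the grip force at its end, in the units of the state.
- state(): the state, without advancing time (a new reading comes with each control period).
- capture(name): name is "scene" or "top"; returns the picture (384x512x3 uint8, red, green, blue); there is no depth.
- get_calibration(name): a dict with "camera_matrix" (3x3 intrinsics, pixels), "world_from_camera" (4x4, takes a point from camera to world coordinates). Camera axes: x right, y up, looking along -z (the intrinsics and any distortion apply to the point x, -y, -z); pixel columns grow to the right and rows downward; lengths in m; the calibration is good to about 2 mm. A picture is of the moment at which its call begins. get_calibration takes no time and is no camera call.
- finish_job(): hands the job in; it is judged then, once.
Trained networks look in the newest picture that a camera, given by its name, has taken for a name from the list of things; names that differ only in an ending like _2 or _b are one class to them, and where a whole thing is asked for, a point or a joint stands for the part that bears it (a point fixed in the world has none). Each returns a list of dicts, best first, with "p" (0 to 1); they miss things now and then, are a little off and sometimes report something else, mostly with a low value. They report only what shows in the picture. A call takes as long as a camera call. They do not tell look-alikes from the thing itself.
- cut_out(camera, query): "region" (384x512 bool, what is visible of it) and "bbox" ([left, top, right, bottom] in pixels, round what is visible of it).
The state is a dict: "time_s": time; "joint_pos": joint angles; "qd": joint speeds; "joint_torque": joint torques, N m; "position": TCP position; "orientation": TCP orientation; "contact_force": force on the tool from outside, world axes, zero at the start; "ft_torque": the same for the moment, N m; "width": finger opening in m; "grasp_force": force on a finger pad.
Only numpy, scipy, OpenCV 4.12 (cv2) and the standard library are available. Lean on these libraries where they do the work, as an engineer would, in place of code of your own. Each camera call takes 0.05 s, during which the arm holds its last target. There are 200 camera calls.

## Working session

There is one attempt and no reset: what is moved stays moved. The work goes in short steps, Python scripts to look and compute and a tool call to move; the robot and the scene stay as the last step left them, time stands still between calls to the robot, and variables do not carry over. Pictures are saved under pics/ and viewed, at most 10 in all, crops included, and the job is handed in when it is done.

Besides the shell and the picture viewer there is one more tool, called after "Request:" as name(argument=value, ...) on one line, values as JSON. send_rows: Moves the arm, as the interface text tells. Its arguments: {"type":"object","properties":{"steps":{"type":"string"},"hand":{"type":"number"},"squeeze":{"type":"number"}},"required":["steps"]}

```bash
mkdir -p pics; ls; python3 - <<'E'
from bench import *
import cv2,numpy as np
a=capture("scene");b=capture("top")
cv2.imwrite("pics/s0.png",cv2.resize(a[:,:,::-1],(800,600),interpolation=cv2.INTER_CUBIC))
cv2.imwrite("pics/t0.png",cv2.resize(b[:,:,::-1],(800,600),interpolation=cv2.INTER_CUBIC))
for c in("scene","top"):
    k=get_calibration(c);print(np.round(k["camera_matrix"],2).tolist(),np.round(k["world_from_camera"],4).tolist(),k.keys())
    for q in("spindle","spare","tension_post","tension_arm","bush_upper","bush_lower","rack","stand","mug","screwdriver"):
        for d in cut_out(c,q)[:4]: print(c,q,round(d["p"],2),d["bbox"],d["region"].sum())
print(state())
E
```

```text
pics
[[412.02, 0.0, 248.65], [0.0, 412.02, 191.56], [0.0, 0.0, 1.0]] [[-0.6529, -0.4255, 0.6267, 1.1437], [0.7574, -0.3782, 0.5323, 0.4809], [0.0106, 0.8222, 0.5692, 0.6908], [0.0, 0.0, 0.0, 1.0]] dict_keys(['camera_matrix', 'world_from_camera'])
scene spindle 0.84 [320.7, 217.1, 346.1, 299.1] 790
scene spindle 0.78 [359.6, 216.0, 376.9, 274.9] 280
scene spindle 0.6 [362.7, 166.9, 382.8, 222.5] 499
scene tension_post 0.75 [179.9, 143.1, 254.9, 185.2] 1157
scene tension_arm 0.62 [181.0, 140.0, 251.0, 187.8] 1105
scene bush_upper 0.91 [166.0, 136.1, 257.1, 249.8] 4987
scene bush_lower 0.76 [167.6, 143.0, 255.2, 249.4] 5025
scene rack 0.78 [309.0, 206.4, 394.1, 297.7] 3921
scene stand 0.85 [165.6, 138.5, 257.0, 252.8] 4903
scene mug 0.89 [232.2, 263.7, 284.4, 320.8] 2131
[[462.37, 0.0, 255.27], [0.0, 462.37, 191.57], [0.0, 0.0, 1.0]] [[-0.025, 0.9984, -0.0499, 0.4743], [-0.9997, -0.0246, 0.0083, -0.0109], [0.007, 0.0501, 0.9987, 1.2838], [0.0, 0.0, 0.0, 1.0]] dict_keys(['camera_matrix', 'world_from_camera'])
top spindle 0.6 [146.9, 167.6, 165.9, 184.7] 206
top spindle 0.58 [156.7, 249.9
[... 693 characters left out ...]
'time_s': 1.1, 'joint_pos': array([-1.44603532,  0.39837854,  0.04505704,  1.53663688, -0.01870052,
        1.20691486, -0.05071655]), 'qd': array([-0.00102841, -0.00093866,  0.00110554, -0.00091293, -0.0013363 ,
        0.00091639, -0.00013705]), 'joint_torque': array([-3.10151536e-04, -4.75028944e+01,  1.36334147e+00, -2.54517424e+01,
        1.15044144e-02,  1.14077298e-03,  1.33357624e-06]), 'position': array([0.14418229, 0.63381725, 0.23134328]), 'orientation': array([3.50600455e-01, 3.12196559e+00, 1.31080047e-04]), 'contact_force': array([0.01027764, 0.56133499, 0.09039957]), 'ft_torque': array([-0.00938002, -0.05348009,  0.01335602]), 'grasp_force': 0.0, 'width': 0.08535080677320206}
```

View pics/s0.png

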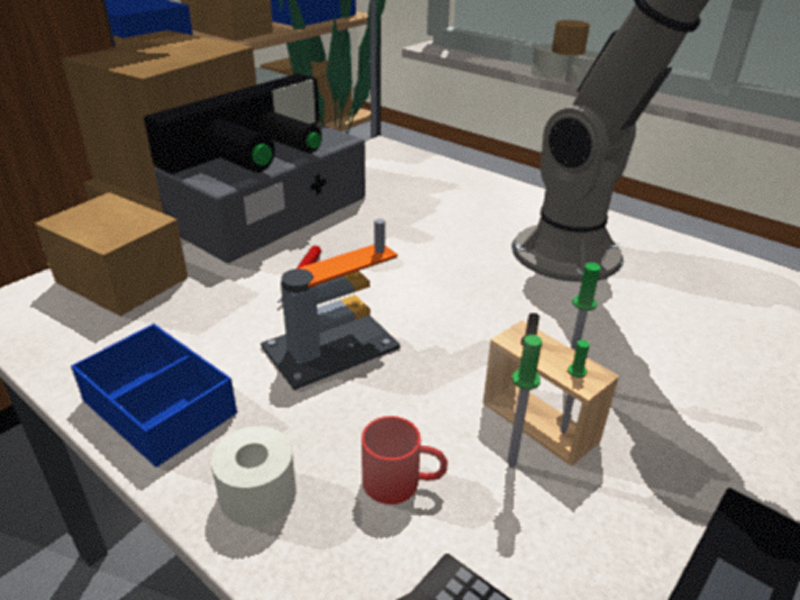

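View pics/t0.png

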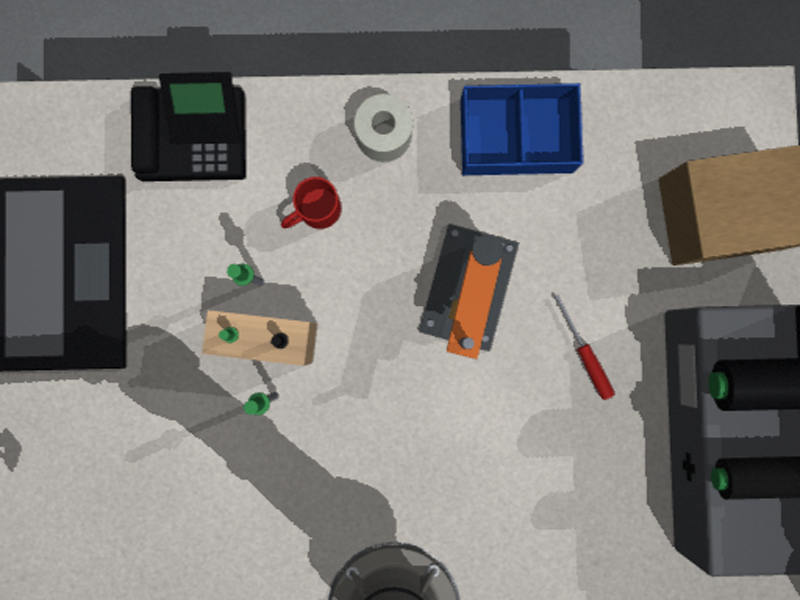

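Scene shows three green spindles (800x600 px): A (530,360) free-standing, B (588,285) free-standing, C (580,360) in the rack beside the black one. C fits: it is in the plywood rack and looks smallest. Confirm with an enlarged crop.

```bash
python3 - <<'E'
from bench import *
import cv2,numpy as np
a=capture("scene")[:,:,::-1];b=capture("top")[:,:,::-1]
m=np.hstack([cv2.resize(a[160:310,300:400],(400,600),interpolation=cv2.INTER_CUBIC),cv2.resize(b[165:285,120:200],(400,600),interpolation=cv2.INTER_CUBIC)])
cv2.imwrite("pics/c1.png",m)
m=np.hstack([cv2.resize(a[135:255,160:260],(400,480),interpolation=cv2.INTER_CUBIC),cv2.resize(b[135:235,260:340],(400,500),interpolation=cv2.INTER_CUBIC)[:480]])
cv2.imwrite("pics/c2.png",m)
E
```

```text
(no output)
```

View pics/c1.png

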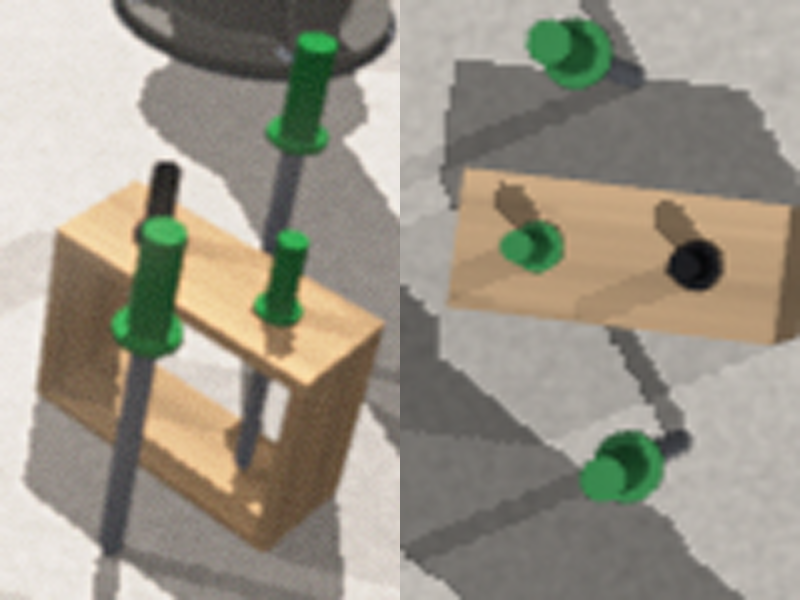

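View pics/c2.png

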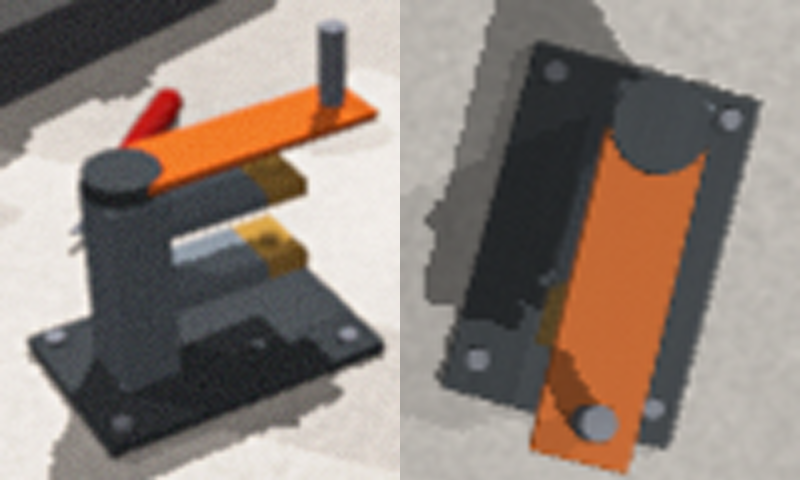

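C (rack, crop px (290,280)) is clearly the smallest green one. Stand corners, cap (122,165) and post (332,25) are readable in crop 2. Now fit poses.

```bash
cat > h.py <<'E'
from bench import *
import cv2,numpy as np
from scipy.optimize import least_squares
CAL={c:get_calibration(c) for c in("scene","top")}
def proj(c,P):
    k=CAL[c];T=np.linalg.inv(k["world_from_camera"]);p=np.atleast_2d(P)@T[:3,:3].T+T[:3,3]
    p=p*[1,-1,-1];q=p@np.array(k["camera_matrix"]).T;return q[:,:2]/q[:,2:]
def ray(c,uv):
    k=CAL[c];K=np.array(k["camera_matrix"]);W=k["world_from_camera"]
    d=np.linalg.inv(K)@[uv[0],uv[1],1]*[1,-1,-1];return W[:3,3],W[:3,:3]@d
def atz(c,uv,z):
    o,d=ray(c,uv);return o+d*(z-o[2])/d[2]
def place(p,l):
    c,s=np.cos(p[2]),np.sin(p[2]);l=np.array(l,float)
    return np.c_[p[0]+c*l[:,0]-s*l[:,1],p[1]+s*l[:,0]+c*l[:,1],l[:,2]]
def fit(obs,p0):
    # obs: list (cam,uv,local)
    def r(p): return np.concatenate([proj(c,place(p,[l]))[0]-uv for c,uv,l in obs])
    s=least_squares(r,p0,loss="soft_l1");return s.x,r(s.x).reshape(-1,2)
E
cat > m1.py <<'E'
from h import *
S=lambda u,v:np.array([160+u/4,135+v/4]);T=lambda u,v:np.array([260+u/5,135+v/5])
R=lambda u,v:np.array([300+u/4,160+v/4]);Q=lambda u,v:np.array([120+(u-400)/5,165+v/5])
for c in(("top",),("scene",),("top","scene")):
    o=[("top",T(535,42),(.15,.065,.01)),("top",T(760,100),(.15,-.065,.01)),("top",T(668,450),(-.05,-.065,.01)),("top",T(440,385),(-.05,.065,.01)),("top",T(660,127),(.1,0,.16)),
     ("scene",S(30,343),(.15,-.065,.01)),("scene",S(118,455),(.15,.065,.01)),("scene",S(383,350),(-.05,.065,.01)),("scene",S(122,165),(.1,0,.16)),("scene",S(307,182),(-.015,.025,.127)),("scene",S(307,240),(-.015,.025,.072))]
    p,r=fit([x for x in o if x[0] in c],[.6,-.1,-.2]);print("stand",np.round(p,4),np.round(r,1).tolist())
    o=[("top",Q(463,168),(.035,.082,.125)),("top",Q(790,207),(.035,-.082,.125)),("top",Q(775,343),(-.035,-.082,.125)),("top",Q(447,305),(-.035,.082,.125)),
     ("scene",R(135,185),(-.035,-.082,.125)),("scene",R(58,232),(.035,-.082,.125)),("scene",R(383,325),(-.035,.082,.125)),("scene",R(307,385),(.035,.082,.125))]
    p,r=fit([x for x in o if x[0] in c],[.6,.3,0]);print("rack",np.round(p,4),np.round(r,1).tolist(),np.round(place(p,[(0,.04,0),(0,-.04,0)]),4).tolist())
print("post",atz("top",T(598,425),.213),atz("scene",S(332,25),.213))
print("hinge",atz("top",T(660,127),.160),atz("scene",S(122,165),.16))
print("C",atz("top",Q(517,245),.173),atz("scene",R(293,238),.173),atz("top",Q(537,247),.129),atz("scene",R(278,306),.129))
print("spare",atz("top",Q(693,265),.173))
print("A foot",atz("scene",R(110,550),0),"foot top",atz("top",Q(635,75),0),"B foot",atz("top",Q(683,440),0))
A=atz("scene",R(110,550),0); 
for z in (.17,.2,.23): print(z,"A top",atz("top",Q(549,43),z)[:2],atz("scene",R(166,232),z)[:2],"B",atz("top",Q(603,480),z)[:2],atz("scene",R(317,44),z)[:2])
E
python3 m1.py
```

```text
stand [ 0.5031 -0.352  -0.2951] [[-0.6, -0.5], [-0.4, 0.4], [-0.1, 0.0], [-0.1, 0.4], [10.0, -0.3]]
rack [ 0.4764  0.2096 -0.1396] [[0.3, -0.1], [0.0, -0.4], [-0.3, 0.2], [-0.0, 0.3]] [[0.4819, 0.2493, 0.0], [0.4708, 0.17, 0.0]]
stand [ 0.5111 -0.13   -0.259 ] [[-1.6, -0.3], [-0.5, -0.2], [0.9, -2.7], [0.0, 1.7], [0.3, -0.7], [0.4, 2.7]]
rack [ 0.4783  0.2119 -0.1338] [[-0.0, -0.8], [-0.8, -0.3], [0.6, 0.0], [0.1, 0.6]] [[0.4837, 0.2515, 0.0], [0.473, 0.1723, 0.0]]
stand [ 0.5064 -0.1387 -0.2703] [[-78.8, 0.4], [-78.3, 0.2], [-77.0, 0.3], [-77.2, 1.8], [-78.1, 0.1], [-2.4, -2.9], [-2.1, -3.1], [-0.6, -4.6], [-1.2, -0.6], [-1.1, -2.6], [-1.0, 0.6]]
rack [ 0.4768  0.2107 -0.1379] [[-0.1, -0.3], [-0.4, -0.7], [-0.7, 0.0], [-0.5, 0.2], [-0.0, -1.4], [-0.9, -0.9], [0.4, -0.5], [-0.3, -0.1]] [[0.4823, 0.2503, 0.0], [0.4713, 0.1711, 0.0]]
post [ 0.45477187 -0.30605349  0.213     ] [ 0.4612853  -0.11909635  0.213     ]
hinge [ 0.59852717 -0.35664843  0.16      ] [ 0.60278544 -0.16106667  0.16      ]
C [0.48257816 0.2491173  0.173     ] [0.48130797 0.24971929 0.173     ] [0.48166352 0.24948924 0.129     ] [0.4824373  0.25055132 0.129     ]
spare [0.47090542 0.16507423 0.173     ]
A foot [0.57379581 0.22351504 0.        ] foot top [0.57664028 0.22293024 0.        ] B foot [0.37413573 0.19960474 0.        ]
0.17 A top [0.57957869 0.23315483] [0.51611874 0.1973419 ] B [0.36935302 0.21022834] [0.29528118 0.17219226]
0.2 A top [0.5767426  0.22657995] [0.55226755 0.21367603] B [0.37217931 0.20427097] [0.34415093 0.18997509]
0.23 A top [0.57390651 0.22000507] [0.58841635 0.23001016] B [0.3750056  0.19831361] [0.39302067 0.20775792]
```

```bash
sed -i 's|T=lambda u,v:np.array(\[260+u/5|T=lambda u,v:np.array([260+(u-400)/5|' m1.py; python3 m1.py | grep -E "stand|post|hinge"
```

```text
stand [ 0.5084 -0.1317 -0.2924] [[-0.1, -0.5], [0.2, 0.3], [-0.0, 0.0], [-0.0, 0.5], [-0.1, -0.4]]
stand [ 0.5111 -0.13   -0.259 ] [[-1.6, -0.3], [-0.5, -0.2], [0.9, -2.7], [0.0, 1.7], [0.3, -0.7], [0.4, 2.7]]
stand [ 0.5086 -0.1314 -0.2868] [[-0.5, -0.5], [-0.2, 0.0], [-0.0, -0.1], [-0.1, 0.6], [-0.5, -0.5], [-1.2, -2.0], [-1.6, -1.7], [0.8, -2.8], [-0.2, 0.5], [0.4, -1.2], [0.5, 2.2]]
post [ 0.45941521 -0.12069199  0.213     ] [ 0.4612853  -0.11909635  0.213     ]
hinge [ 0.60325577 -0.16076905  0.16      ] [ 0.60278544 -0.16106667  0.16      ]
```

Request:
send_rows(steps="-0.107 -0.083 -0.031 0 0 0;-0.107 -0.083 -0.031 0 0 0;-0.107 -0.083 -0.031 0 0 0;-0.107 -0.083 -0.031 0 0 0;-0.107 -0.083 -0.031 0 0 0;-0.107 -0.083 -0.031 0 0 0;-0.107 -0.083 -0.031 0 0 0;-0.107 -0.083 -0.031 0 0 0")

```text
time_s: 2.2
position: [0.4201, 0.2974, 0.3312]
orientation: [0.351, 3.121, 0.001]
contact_force: [0.1, -0.0, 0.4]
width: 0.0853
grasp_force: 0.0
```

```bash
cat > d.py <<'E'
# usage: d.py x y z [yaw_deg of tool y] -> shift in tool axes (row units) and turn about tool z (row units)
import sys
from h import *
from scipy.spatial.transform import Rotation as Ro
s=state();M=Ro.from_rotvec(s["orientation"]).as_matrix()
yaw=np.degrees(np.arctan2(M[1,1],M[0,1]))
print("t",round(s["time_s"],2),"pos",np.round(s["position"],4),"yaw",round(yaw,2),"zdown",np.round(M[:,2],4),"q",np.round(s["joint_pos"],2),"F",np.round(s["contact_force"],1),"w",round(s["width"],4),"g",s["grasp_force"])
if len(sys.argv)>3:
    d=M.T@(np.array(sys.argv[1:4],float)-s["position"]);print("shift units",np.round(d/.4,4),"dist",np.linalg.norm(d).round(4))
if len(sys.argv)>4: print("turn z units",round(-(float(sys.argv[4])-yaw)/45,3))
if len(sys.argv)>3: # levelling turn
    print("level xy units",np.round(np.cross([0,0,1],M.T@[0,0,-1])[:2]/np.radians(45),4))
E
python3 d.py .46 -.12 .30 -106
```

```text
t 2.2 pos [0.4201 0.2974 0.3312] yaw 77.19 zdown [ 6.e-04  9.e-04 -1.e+00] q [-0.98  0.09  0.3   1.71 -0.03  1.34  0.68] F [ 0.1 -0.   0.4] w 0.0853 g 0.0
shift units [-0.3286 -0.9954  0.0772] dist 0.4204
turn z units 4.071
level xy units [0.0013 0.0005]
```

Request:
send_rows(steps="-0.041 -0.124 0.01 0 0 0;-0.041 -0.124 0.01 0 0 0;-0.041 -0.124 0.01 0 0 0;-0.041 -0.124 0.01 0 0 0;-0.041 -0.124 0.01 0 0 0;-0.041 -0.124 0.01 0 0 0;-0.041 -0.124 0.01 0 0 0;-0.041 -0.124 0.01 0 0 0", hand=0.2)

```text
time_s: 3.2
position: [0.4591, -0.1188, 0.2987]
orientation: [0.35, 3.121, 0.001]
contact_force: [0.6, 0.5, 0.3]
width: 0.0339
grasp_force: 0.0
```

Request:
send_rows(steps="0 0 0 0 0 0.226;0 0 0 0 0 0.226;0 0 0 0 0 0.226;0 0 0 0 0 0.226;0 0 0 0 0 0.226;0 0 0 0 0 0.226;0 0 0 0 0 0.226;0 0 0 0 0 0.226;0 0 0 0 0 0.226;0 0 0 0 0 0.226;0 0 0 0 0 0.226;0 0 0 0 0 0.226")

```text
time_s: 4.7
position: [0.4591, -0.1172, 0.2986]
orientation: [-2.904, -1.197, -0.001]
contact_force: [0.1, 0.2, -0.3]
width: 0.0345
grasp_force: 0.0
```

Request:
send_rows(steps="0 0 0 0 0 0.226;0 0 0 0 0 0.226;0 0 0 0 0 0.226;0 0 0 0 0 0.226;0 0 0 0 0 0.226;0 0 0 0 0 0.226;0 0 0 0 0 0")

```text
time_s: 5.58
position: [0.459, -0.1172, 0.2986]
orientation: [-3.112, 0.431, -0.0]
contact_force: [0.3, 0.2, -0.1]
width: 0.0342
grasp_force: 0.0
```

```bash
python3 d.py .4603 -.12 .177 -106
```

```text
t 5.58 pos [ 0.459  -0.1172  0.2986] yaw -105.76 zdown [ 3.e-04  3.e-04 -1.e+00] q [-0.63  0.02  0.81  1.86 -0.02  1.27 -1.66] F [ 0.3  0.2 -0.1] w 0.0342 g 0.0
shift units [0.0049 0.0061 0.304 ] dist 0.1216
turn z units 0.005
level xy units [-0.0005 -0.0003]
```

Request:
send_rows(steps="0.003 0.003 0.1 0 0 0;0.002 0.003 0.1 0 0 0;0 0 0.104 0 0 0;0 0 0 0 0 0")

```text
time_s: 6.08
position: [0.4578, -0.1196, 0.1747]
orientation: [3.111, -0.431, -0.01]
contact_force: [-0.4, 0.0, 0.6]
width: 0.034
grasp_force: 0.0
```

```bash
python3 d.py .4603 -.12 .177 -106;python3 - <<'E'
from h import *
a=capture("scene")[:,:,::-1];b=capture("top")[:,:,::-1]
cv2.imwrite("pics/c3.png",np.hstack([cv2.resize(a[85:235,160:260],(400,600)),cv2.resize(b[135:255,260:340],(400,600))]))
E
```

```text
t 6.08 pos [ 0.4578 -0.1196  0.1747] yaw -105.78 zdown [-6.7e-03 -3.0e-04 -1.0e+00] q [-0.56  0.19  0.81  2.02 -0.16  1.   -1.51] F [-0.4  0.   0.6] w 0.034 g 0.0
shift units [ 0.0061 -0.0008 -0.0059] dist 0.0034
turn z units 0.005
level xy units [0.0027 0.0081]
```

View pics/c3.png

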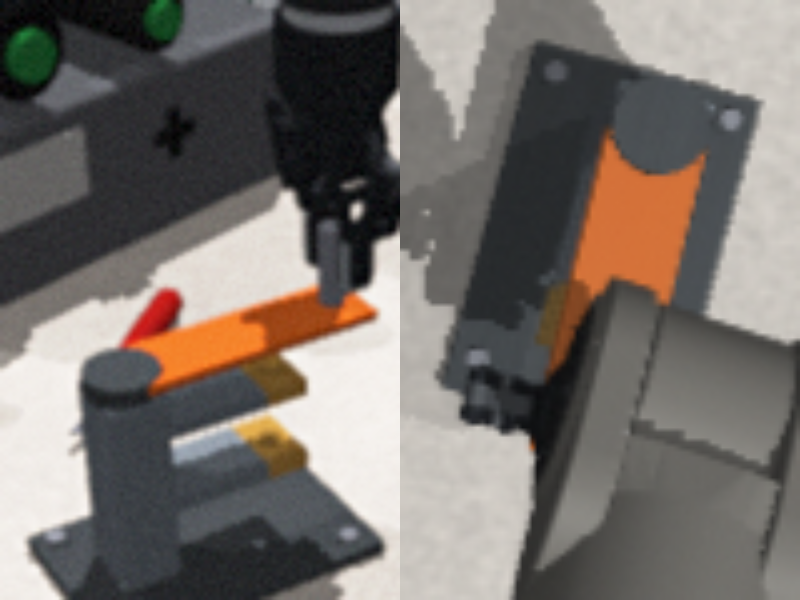

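The fingers straddle the post (left crop ~(330,255)), tips above the plate. Swing now.

Request:
send_rows(steps="0.008 0.052 -0.005 0 0 -0.178;0.004 0.052 0 0 0 -0.178;0.004 0.052 0 0 0 -0.178;0.004 0.052 0 0 0 -0.178;0.004 0.052 0 0 0 -0.178;0 0 0 0 0 0")

```text
time_s: 6.92
position: [0.4714, -0.2243, 0.1812]
orientation: [3.07, 0.653, 0.006]
contact_force: [-0.5, -0.3, 0.5]
width: 0.0341
grasp_force: 0.0
```

```bash
python3 d.py .5 -.25 .177 -66
```

```text
t 6.92 pos [ 0.4714 -0.2243  0.1812] yaw -66.0 zdown [ 0.0042 -0.0017 -1.    ] q [-0.25  0.27  0.72  1.92 -0.21  1.02 -0.58] F [-0.5 -0.3  0.5] w 0.0341 g 0.0
shift units [0.039  0.0878 0.0108] dist 0.0387
turn z units 0.0
level xy units [ 0.0041 -0.004 ]
```

Request:
send_rows(steps="-0.004 0.052 0.008 0.004 -0.004 -0.178;0.0 0.052 0 0 0 -0.178;0.004 0.052 0 0 0 -0.178;0.004 0.052 0 0 0 -0.178;0.004 0.052 0 0 0 -0.178;0 0 0 0 0 0")

```text
time_s: 7.68
position: [0.539, -0.297, 0.1765]
orientation: [-2.661, -1.667, 0.002]
contact_force: [-0.4, 0.4, 0.5]
width: 0.0343
grasp_force: 0.0
```

```bash
python3 d.py .5516 -.302 .178 -20
```

```text
t 7.67 pos [ 0.539  -0.297   0.1765] yaw -25.89 zdown [-2.2e-03  6.0e-04 -1.0e+00] q [ 0.02  0.43  0.55  1.7  -0.25  1.09  0.2 ] F [-0.4  0.4  0.5] w 0.0343 g 0.0
shift units [ 0.0027  0.0338 -0.0039] dist 0.0137
turn z units -0.131
level xy units [-0.0028  0.0005]
```

Request:
send_rows(steps="0.001 0.015 0 0 0 -0.06;0.001 0.015 0 0 0 -0.06;0.001 0.01 0 0 0 0;0 0.005 0 0 0 0;0 0 0 0 0 0")

```text
time_s: 8.3
position: [0.5547, -0.3029, 0.1755]
orientation: [-2.577, -1.791, 0.003]
contact_force: [-0.3, -0.2, -0.2]
width: 0.0339
grasp_force: 0.1
```

```bash
python3 d.py .5516 -.302 .178 -20; python3 - <<'E'
from h import *
a=capture("scene")[:,:,::-1];b=capture("top")[:,:,::-1]
cv2.imwrite("pics/c4.png",np.hstack([cv2.resize(a[85:235,140:240],(400,600)),cv2.resize(b[135:255,280:360],(400,600))]))
E
```

```text
t 8.3 pos [ 0.5547 -0.3029  0.1755] yaw -20.42 zdown [-0.0038  0.0016 -1.    ] q [ 0.05  0.46  0.53  1.65 -0.25  1.1   0.29] F [-0.3 -0.2 -0.2] w 0.0339 g 0.1445616502314806
shift units [-0.0007 -0.0081 -0.0063] dist 0.0041
turn z units -0.009
level xy units [-0.0052 -0.0002]
```

View pics/c4.png

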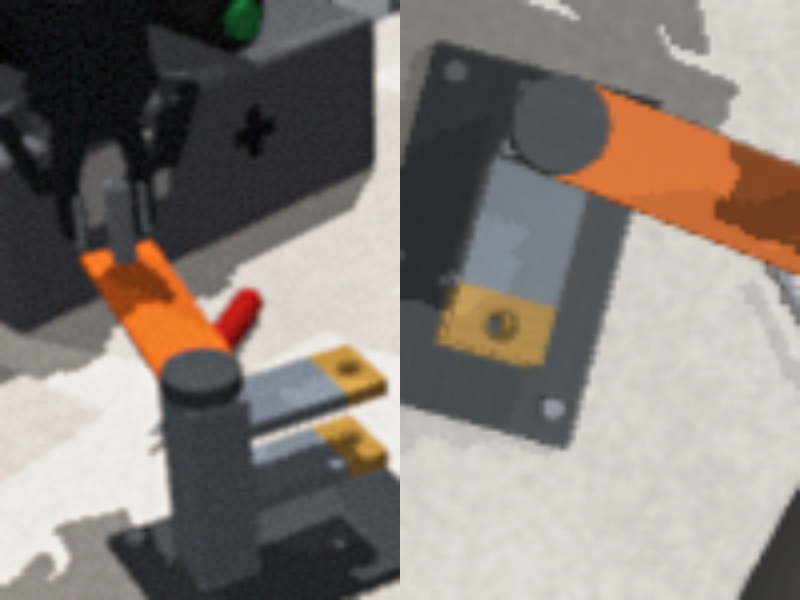

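The arm is swung off; the bushing hole now shows at crop (503,325) top and (348,369) scene. Nudge a bit further to the stop.

Request:
send_rows(steps="0 0.006 -0.005 0 0 0;0 0.006 0 0 0 0;0 0.006 0 0 0 0;0 0 0 0 0 0")

```text
time_s: 8.9
position: [0.5602, -0.3057, 0.1771]
orientation: [-2.575, -1.789, 0.006]
contact_force: [-5.1, 1.8, 3.4]
width: 0.0341
grasp_force: 2.6
```

```bash
python3 d.py .5516 -.302 .178 -20; python3 - <<'E'
from h import *
T=(300.6,200);S=(227,177.25)
print(atz("top",T,.127),atz("scene",S,.127))
b=capture("top")[:,:,::-1].astype(int)
m=(b[:,:,2]>170)&(b[:,:,1]<140)&(b[:,:,0]<90);m[:130]=0;m[260:]=0;m[:,:300]=0;m[:,:][:,450:]=0
ys,xs=np.nonzero(m);P=np.array([atz("top",(x,y),.158)[:2] for x,y in zip(xs,ys)])
d=P.mean(0)-[.6035,-.161];print("arm dir deg",np.degrees(np.arctan2(d[1],d[0]))%360, "angle", np.radians((np.degrees(np.arctan2(d[1],d[0]))%360)-180)+.29,len(P))
E
```

```text
t 8.9 pos [ 0.5602 -0.3057  0.1771] yaw -20.41 zdown [-0.0067  0.0026 -1.    ] q [ 0.05  0.47  0.52  1.63 -0.26  1.11  0.29] F [-5.1  1.8  3.4] w 0.0341 g 2.5618884712457657
shift units [ 0.0011 -0.0234 -0.002 ] dist 0.0094
turn z units -0.009
level xy units [-0.0092 -0.0002]
[ 0.50813666 -0.13349955  0.127     ] [ 0.51110182 -0.12878502  0.127     ]
arm dir deg 243.94874000774774 angle 1.4061160656370224 722
```

Request:
send_rows(steps="0 -0.022 0 0 0 0;0 0 -0.12 -0.004 0 0;0 0 -0.12 -0.005 0 0;0 0 -0.12 0 0 0;0 0 0 0 0 0")

```text
time_s: 9.57
position: [0.5554, -0.3045, 0.3263]
orientation: [2.57, 1.787, 0.011]
contact_force: [-0.0, -0.2, 0.2]
width: 0.034
grasp_force: 0.0
```

```bash
python3 d.py .4820 .2497 .30 -20
```

```text
t 9.57 pos [ 0.5554 -0.3045  0.3263] yaw -20.38 zdown [ 0.0127 -0.0056 -0.9999] q [ 0.02  0.35  0.57  1.46 -0.19  1.37  0.24] F [-0.  -0.2  0.2] w 0.034 g 0.0
shift units [ 1.235  -0.6554  0.0558] dist 0.5597
turn z units -0.009
level xy units [0.0176 0.001 ]
```

Request:
send_rows(steps="0.123 -0.066 0.004 0.006 0 0;0.123 -0.066 0.004 0.006 0 0;0.123 -0.066 0.004 0.005 0 0;0.123 -0.066 0.006 0 0 0;0.123 -0.066 0.006 0 0 0;0.123 -0.066 0.006 0 0 0;0.123 -0.066 0.006 0 0 0;0.123 -0.066 0.006 0 0 0;0.123 -0.066 0.006 0 0 0;0.123 -0.066 0.006 0 0 0;0 0 0 0 0 0;0 0 0 0 0 0", hand=-0.1)

```text
time_s: 11.08
position: [0.4768, 0.2498, 0.3009]
orientation: [-2.573, -1.789, 0.011]
contact_force: [0.3, -0.8, 0.6]
width: 0.0472
grasp_force: 0.0
```

```bash
python3 d.py .4820 .2497 .138 -20
```

```text
t 11.07 pos [0.4768 0.2498 0.3009] yaw -20.38 zdown [-0.0104  0.0025 -0.9999] q [-0.74  0.16  0.21  1.7  -0.04  1.29 -0.88] F [ 0.3 -0.8  0.6] w 0.0472 g 0.0
shift units [0.0049 0.0167 0.4071] dist 0.163
turn z units -0.008
level xy units [-0.0136  0.0016]
```

Request:
send_rows(steps="0.005 0.012 0 -0.0136 0.0016 -0.008;0 0 0.1 0 0 0;0 0 0.1 0 0 0;0 0 0.1 0 0 0;0 0 0 0 0 0;0 0 0 0 0 0")

```text
time_s: 11.82
position: [0.4835, 0.2505, 0.1833]
orientation: [-2.575, -1.8, -0.006]
contact_force: [0.1, -0.4, 0.0]
width: 0.0472
grasp_force: 0.0
```

```bash
python3 d.py .4820 .2497 .138 -20
```

```text
t 11.82 pos [0.4835 0.2505 0.1833] yaw -20.1 zdown [ 0.0029  0.0023 -1.    ] q [-0.73  0.26  0.2   1.85 -0.06  1.03 -0.85] F [ 0.1 -0.4  0. ] w 0.0472 g 0.0
shift units [-0.0036 -0.0031  0.1132] dist 0.0453
turn z units -0.002
level xy units [ 0.0024 -0.004 ]
```

Request:
send_rows(steps="-0.002 -0.002 0.056 0.0024 -0.004 0;-0.001 -0.001 0.056 0 0 0;0 0 0 0 0 0;0 0 0 0 0 0")

```text
time_s: 12.32
position: [0.4819, 0.2506, 0.1389]
orientation: [-2.574, -1.801, -0.001]
contact_force: [-0.2, 0.2, -0.2]
width: 0.0472
grasp_force: 0.0
```

```bash
python3 d.py .4820 .2497 .138 -20; python3 - <<'E'
from h import *
a=capture("scene")[:,:,::-1];b=capture("top")[:,:,::-1]
cv2.imwrite("pics/c5.png",np.hstack([cv2.resize(a[160:310,310:410],(400,600)),cv2.resize(b[165:285,120:200],(400,600))]))
E
```

```text
t 12.32 pos [0.4819 0.2506 0.1389] yaw -20.03 zdown [ 6.e-04  7.e-04 -1.e+00] q [-0.72  0.3   0.19  1.9  -0.07  0.94 -0.84] F [-0.2  0.2 -0.2] w 0.0472 g 0.0
shift units [-0.0022  0.0009  0.0022] dist 0.0013
turn z units -0.001
level xy units [ 0.0004 -0.0011]
```

View pics/c5.png

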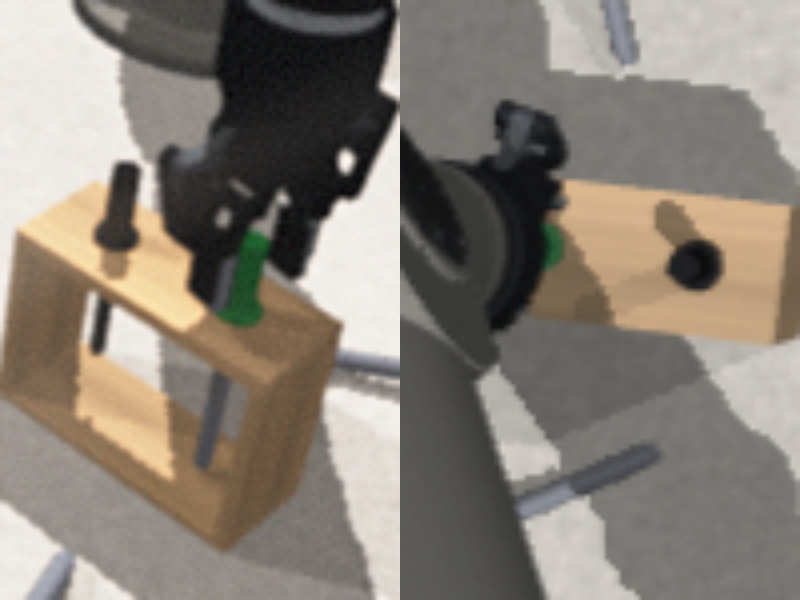

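The rack spindle is between the fingers, but both loose big spindles now lie on the table. Check where they are.

```bash
python3 - <<'E'
from h import *
a=capture("scene")[:,:,::-1];b=capture("top")[:,:,::-1]
cv2.imwrite("pics/c6.png",np.vstack([cv2.resize(a[130:330,150:450],(450,300)),cv2.resize(b[80:300,60:390],(450,300))]))
E
```

```text
(no output)
```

View pics/c6.png

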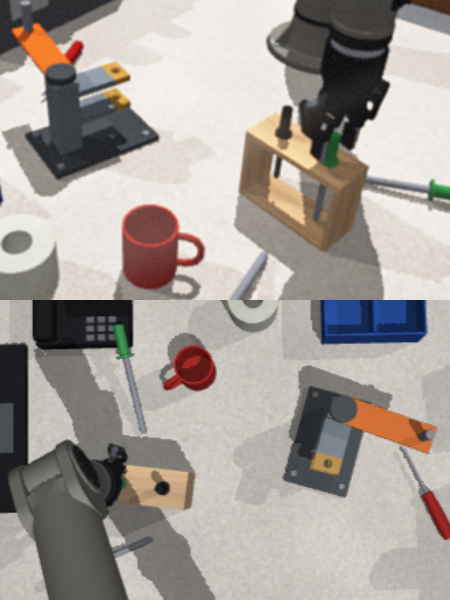

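Both are at rest on the table, clear of the job (they seem to have toppled on their own: no force was ever felt there). Grip.

Request:
send_rows(steps="0 0 0 0 0 0;0 0 0 0 0 0;0 0 0 0 0 0;0 0 0 0 0 0;0 0 0 0 0 0;0 0 0 0 0 0", hand=1, squeeze=60)

```text
time_s: 13.28
position: [0.4809, 0.2501, 0.1373]
orientation: [-2.574, -1.801, 0.003]
contact_force: [0.3, -0.3, 5.1]
width: 0.0146
grasp_force: 58.6
```

Request:
send_rows(steps="0 0 -0.03 0 0 0;0 0 -0.04 0 0 0;0 0 -0.05 0 0 0;0 0 -0.06 0 0 0;0 0 -0.06 0 0 0;0 0 -0.06 0 0 0;0 0 -0.06 0 0 0;0 0 -0.04 0 0 0;0 0 0 0 0 0")

```text
time_s: 14.4
position: [0.481, 0.2506, 0.2982]
orientation: [-2.573, -1.801, 0.001]
contact_force: [1.1, 0.0, -2.3]
width: 0.0144
grasp_force: 59.0
```

```bash
python3 d.py .509 -.1315 .29 -20
```

```text
t 14.4 pos [0.481  0.2506 0.2982] yaw -20.0 zdown [-1.1e-03  3.0e-04 -1.0e+00] q [-0.74  0.16  0.21  1.7  -0.04  1.28 -0.87] F [ 1.1  0.  -2.3] w 0.0144 g 59.00341272354126
shift units [-0.8737  0.3925  0.0201] dist 0.3832
turn z units -0.0
level xy units [-0.0015  0.0002]
```

Request:
send_rows(steps="-0.04 0.018 0 0 0 0;-0.08 0.036 0 0 0 0;-0.12 0.054 0 0 0 0;-0.12 0.054 0 0 0 0;-0.12 0.054 0 0 0 0;-0.12 0.054 0 0 0 0;-0.12 0.054 0 0 0 0;-0.08 0.036 0 0 0 0;-0.05 0.022 0 0 0 0;-0.02 0.01 0 0 0 0;0 0 0 0 0 0;0 0 0 0 0 0")

```text
time_s: 15.9
position: [0.509, -0.1291, 0.2969]
orientation: [-2.571, -1.803, 0.005]
contact_force: [0.0, 0.9, -1.6]
width: 0.0145
grasp_force: 58.9
```

```bash
python3 d.py .509 -.1315 .29 -20; python3 - <<'E'
from h import *
a=capture("scene")[:,:,::-1];b=capture("top")[:,:,::-1]
np.savez("i1.npz",a=a,b=b)
cv2.imwrite("pics/c7.png",np.hstack([cv2.resize(a[85:235,160:260],(400,600),interpolation=cv2.INTER_CUBIC),cv2.resize(b[135:255,260:340],(400,600),interpolation=cv2.INTER_CUBIC)]))
E
```

```text
t 15.9 pos [ 0.509  -0.1291  0.2969] yaw -19.91 zdown [-3.2e-03 -4.0e-04 -1.0e+00] q [-0.29  0.14  0.52  1.75 -0.07  1.27 -0.11] F [ 0.   0.9 -1.6] w 0.0145 g 58.9396870136261
shift units [-0.0055  0.0021  0.0173] dist 0.0073
turn z units 0.002
level xy units [-0.0037  0.0019]
```

View pics/c7.png

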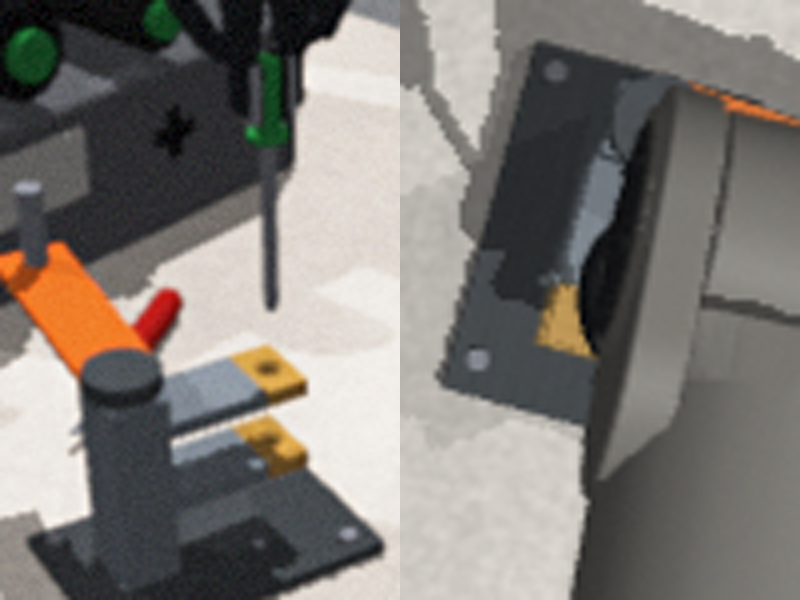

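```bash
python3 - <<'E'
from h import *
S=lambda p:(proj("scene",p)-[160,85])*4
x,y=.509,-.1291
print("pred foot .170",S([x,y,.170]),"collar .287",S([x,y,.287]),"foot down to .127",S([x,y,.127]), "bush",S([.509,-.1315,.127]), S([.509,-.1315,.072]))
print("hole obs",atz("scene",(160+267/4,85+368/4),.127),"lower hole obs",atz("scene",(160+266/4,85+442/4),.072),"foot obs",atz("scene",(160+272/4,85+306/4),.170),"collar obs",atz("scene",(160+267/4,85+132/4),.287))
# shaft edges subpixel: dark centre per row
a=np.load("i1.npz")["a"].astype(int).sum(2)
for r in range(125,162,4):
    row=a[r,218:238];w=np.clip(np.median(row)-40-row,0,None);print(r,round((w*np.arange(218,238)).sum()/max(w.sum(),1),2),end=" | ")
E
```

```text
pred foot .170 [[268.61523266 308.88288653]] collar .287 [[264.74328226 134.19463086]] foot down to .127 [[269.91404898 367.48073336]] bush [[267.14974671 366.12045433]] [[268.80335432 437.13611591]]
hole obs [ 0.51066958 -0.13005885  0.127     ] lower hole obs [ 0.51422087 -0.12909267  0.072     ] foot obs [ 0.50505179 -0.12993377  0.17      ] collar obs [ 0.50594095 -0.13019061  0.287     ]
125 231.0 | 129 220.76 | 133 224.33 | 137 226.51 | 141 225.04 | 145 227.04 | 149 227.14 | 153 227.16 | 157 227.27 | 161 227.37 |
```

Request:
send_rows(steps="-0.01 0.002 0 -0.0037 0.0019 0;0 0 0.03 0 0 0;0 0 0.03 0 0 0;0 0 0.03 0 0 0;0 0 0 0 0 0;0 0 0 0 0 0")

```text
time_s: 16.75
position: [0.5087, -0.1346, 0.2614]
orientation: [2.573, 1.801, 0.0]
contact_force: [-0.5, -0.6, -2.0]
width: 0.0143
grasp_force: 59.0
```

```bash
python3 d.py .5083 -.133 .250 -20; python3 - <<'E'
from h import *
a=capture("scene")[:,:,::-1]
np.save("i2.npy",a)
cv2.imwrite("pics/c8.png",cv2.resize(a[135:210,190:265],(600,600),interpolation=cv2.INTER_CUBIC))
E
```

```text
t 16.75 pos [ 0.5087 -0.1346  0.2614] yaw -20.02 zdown [ 0.001 -0.001 -1.   ] q [-0.28  0.17  0.52  1.8  -0.09  1.19 -0.08] F [-0.5 -0.6 -2. ] w 0.0143 g 58.96309196949005
shift units [ 0.0034 -0.0023  0.0284] dist 0.0115
turn z units -0.0
level xy units [0.0016 0.0008]
```

View pics/c8.png

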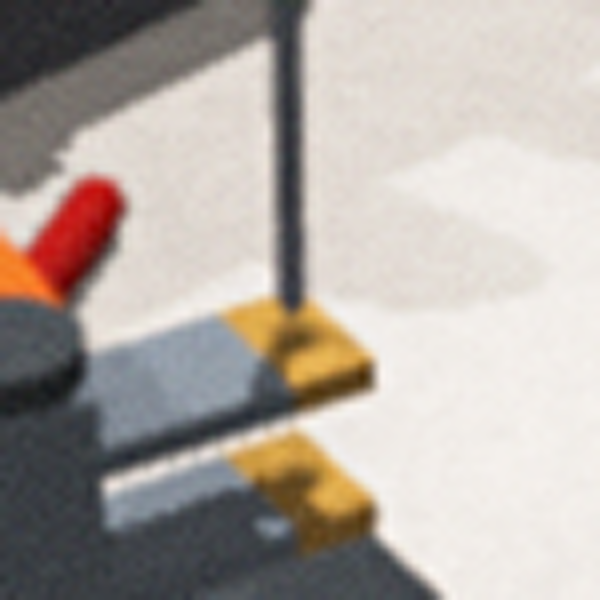

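Foot at (291,308), hole at about (297,340), foot about 7 mm above it: small correction toward the camera/right, then feel down slowly.

Request:
send_rows(steps="0.009 -0.001 0 0.0016 0.0008 0;0 0 0.008 0 0 0;0 0 0.008 0 0 0;0 0 0.008 0 0 0;0 0 0.008 0 0 0;0 0 0 0 0 0")

```text
time_s: 17.55
position: [0.5092, -0.131, 0.2481]
orientation: [-2.573, -1.801, 0.001]
contact_force: [0.4, -0.0, -2.0]
width: 0.0147
grasp_force: 59.0
```

```bash
python3 d.py .5095 -.1312 .240 -20
```

```text
t 17.55 pos [ 0.5092 -0.131   0.2481] yaw -20.02 zdown [-8.e-04  2.e-04 -1.e+00] q [-0.28  0.18  0.52  1.82 -0.1   1.17 -0.08] F [ 0.4 -0.  -2. ] w 0.0147 g 58.96335482597351
shift units [-0.0002  0.0009  0.0203] dist 0.0081
turn z units -0.001
level xy units [-0.001   0.0001]
```

Request:
send_rows(steps="0 0 0.007 0 0 0;0 0 0.007 0 0 0;0 0 0.007 0 0 0;0 0 0 0 0 0")

```text
time_s: 18.05
position: [0.5092, -0.131, 0.2398]
orientation: [-2.573, -1.801, 0.001]
contact_force: [-0.1, 0.1, -1.8]
width: 0.0145
grasp_force: 59.0
```

Request:
send_rows(steps="0 0 0.007 0 0 0;0 0 0.007 0 0 0;0 0 0.007 0 0 0;0 0 0 0 0 0")

```text
time_s: 18.55
position: [0.5092, -0.131, 0.2314]
orientation: [-2.573, -1.801, 0.001]
contact_force: [-0.2, 0.0, -1.3]
width: 0.0144
grasp_force: 59.0
```

```bash
python3 d.py .5092 -.131 .162 -20
```

```text
t 18.55 pos [ 0.5092 -0.131   0.2314] yaw -20.02 zdown [-7.e-04  1.e-04 -1.e+00] q [-0.28  0.2   0.51  1.84 -0.11  1.13 -0.07] F [-0.2  0.  -1.3] w 0.0144 g 58.963088393211365
shift units [-0.000e+00  1.000e-04  1.735e-01] dist 0.0694
turn z units -0.0
level xy units [-0.0009  0.0002]
```

Foot is at about 104 mm with no contact force: inside the upper bushing. Continue.

Request:
send_rows(steps="0 0 0.012 -0.0009 0.0002 0;0 0 0.012 0 0 0;0 0 0.012 0 0 0;0 0 0.012 0 0 0;0 0 0.012 0 0 0;0 0 0 0 0 0")

```text
time_s: 19.3
position: [0.5092, -0.131, 0.2073]
orientation: [-2.574, -1.801, 0.0]
contact_force: [0.1, -0.2, -1.1]
width: 0.015
grasp_force: 59.0
```

Request:
send_rows(steps="0 0 0.007 0 0 0;0 0 0.007 0 0 0;0 0 0.007 0 0 0;0 0 0.007 0 0 0;0 0 0 0 0 0")

```text
time_s: 19.92
position: [0.5093, -0.131, 0.1962]
orientation: [2.574, 1.801, 0.0]
contact_force: [-0.4, 0.1, -1.9]
width: 0.0142
grasp_force: 59.0
```

```bash
python3 d.py .5092 -.131 .162 -20
```

```text
t 19.93 pos [ 0.5093 -0.131   0.1962] yaw -20.02 zdown [ 1.e-04  0.e+00 -1.e+00] q [-0.26  0.23  0.51  1.89 -0.13  1.06 -0.05] F [-0.4  0.1 -1.9] w 0.0142 g 58.96314561367035
shift units [-0.0001 -0.0001  0.0856] dist 0.0342
turn z units -0.0
level xy units [ 0.0001 -0.0001]
```

Request:
send_rows(steps="0 0 0.007 0 0 0;0 0 0.007 0 0 0;0 0 0.007 0 0 0;0 0 0.007 0 0 0;0 0 0 0 0 0")

```text
time_s: 20.55
position: [0.5093, -0.131, 0.185]
orientation: [2.574, 1.801, 0.0]
contact_force: [-0.1, -0.2, -1.1]
width: 0.0145
grasp_force: 59.0
```

Request:
send_rows(steps="0 0 0.01 0 0 0;0 0 0.01 0 0 0;0 0 0.01 0 0 0;0 0 0.01 0 0 0;0 0 0.01 0 0 0;0 0 0.008 0 0 0;0 0 0 0 0 0;0 0 0 0 0 0")

```text
time_s: 21.55
position: [0.5094, -0.131, 0.1621]
orientation: [2.574, 1.801, 0.001]
contact_force: [0.1, 0.3, -2.3]
width: 0.0144
grasp_force: 59.0
```

```bash
python3 d.py .5092 -.131 .162 -20; python3 - <<'E'
from h import *
a=capture("scene").astype(int)
np.save("i3.npy",a)
S=lambda z:proj("scene",[.5092,-.131,z])[0].round(1)
print({z:S(z).tolist() for z in(.035,.06,.127,.150,.154,.198)})
# green collar/handle rows
g=(a[:,:,1]>a[:,:,0]+30)&(a[:,:,1]>a[:,:,2]+30);g[:,:215]=0;g[:,245:]=0;g[:130]=0;g[260:]=0
for r in range(130,200):
    if g[r].any(): print(r,np.nonzero(g[r])[0][[0,-1]],end="; ")
print()
for r in range(178,222): print(r,a[r,216:242].sum(1).__floordiv__(3).tolist())
E
```

```text
t 21.55 pos [ 0.5094 -0.131   0.1621] yaw -20.02 zdown [ 5.e-04  1.e-04 -1.e+00] q [-0.25  0.27  0.5   1.92 -0.16  0.98 -0.03] F [ 0.1  0.3 -2.3] w 0.0144 g 58.96297752857208
shift units [-0.0001 -0.0005  0.0003] dist 0.0002
turn z units -0.0
level xy units [ 0.0005 -0.0003]
{0.035: [227.6, 205.8], 0.06: [227.4, 198.1], 0.127: [226.9, 176.6], 0.15: [226.7, 168.9], 0.154: [226.7, 167.5], 0.198: [226.3, 152.1]}
151 [225 228]; 152 [226 229]; 153 [226 229]; 154 [227 229]; 155 [227 229]; 156 [227 229]; 157 [227 229]; 158 [227 229]; 159 [227 229]; 160 [227 229]; 161 [227 229]; 162 [227 229]; 163 [227 229]; 164 [227 229]; 165 [227 229]; 166 [227 230]; 167 [222 231]; 168 [223 231]; 169 [223 230]; 170 [225 228]; 
178 [159, 157, 163, 165, 163, 156, 120, 106, 87, 75, 76, 79, 76, 81, 100, 132, 148, 150, 170, 204, 233, 240, 239, 238, 239, 236]
179 [158, 159, 163, 165, 150, 122, 94, 87, 87, 87, 86, 90, 82, 86, 100, 143, 157, 161, 146, 156, 198, 234, 239, 239, 238, 238]
180 [164, 161, 156, 148, 116, 89, 80, 87, 93, 91, 83, 93, 92, 91, 95, 118, 151, 152, 126, 98, 139, 227, 239, 239, 238, 239]
181 [1
[... 4084 characters left out ...]
5, 76, 78, 79, 76, 78, 77, 83, 82, 78, 76, 72]
216 [78, 60, 55, 55, 44, 40, 49, 48, 50, 47, 44, 62, 69, 77, 78, 75, 80, 80, 76, 88, 79, 78, 77, 74, 78, 80]
217 [54, 50, 44, 47, 43, 46, 50, 46, 50, 40, 48, 45, 52, 69, 78, 85, 77, 80, 83, 79, 78, 80, 75, 77, 82, 79]
218 [46, 44, 41, 47, 46, 48, 38, 48, 47, 42, 42, 40, 50, 52, 69, 79, 79, 77, 79, 78, 76, 82, 78, 81, 81, 80]
219 [42, 43, 45, 48, 46, 40, 48, 53, 52, 47, 44, 43, 42, 41, 54, 74, 78, 82, 73, 81, 76, 82, 80, 78, 78, 76]
220 [50, 44, 43, 52, 41, 41, 48, 64, 55, 39, 47, 33, 37, 37, 36, 51, 71, 80, 78, 81, 74, 79, 83, 82, 74, 80]
221 [45, 47, 48, 48, 47, 44, 50, 51, 40, 41, 43, 38, 34, 34, 37, 34, 51, 70, 75, 76, 85, 79, 77, 82, 78, 79]
```

Shaft seen entering the lower bushing (column ~227, rows 187–194), collar at rows 167–170 matching 150 mm height (23 mm above the upper bushing), no contact force, tool upright. Hand in.

```bash
python3 -c "
from bench import *
s=state();print(abs(s['qd']).max());print(finish_job())"
```

```text
0.0032647062792219594
the job is handed in; nothing more can be done
None
```

The job is handed in: the tension arm is swung to its stop, and the green spindle is held still and upright through both bushings with about 25 mm of shaft showing below; the two larger free-standing spindles ended up lying on the table — I didn't see it happen and felt no contact force.

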